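Clamp a practice block in the holding fixture

TASK

First turn the T-handled clamp knob on the sliding stop clockwise as far as it goes, so that the stop is locked where it stands. Then squeeze the clamp's trigger towards its fixed handle, pumping it again and again, until the jaw's spring pad presses the wooden block firmly against the stop: the sprung pad should be pressed about half-way in, never bottomed out, which would crush the block. Work the jaw only with the trigger, leave the things lying around alone, and finish holding: keep the trigger squeezed in the fingers with the block gripped.

Things in the scene. Friction and masses are not known exactly. Their poses are not given: they have to be found in the camera images.
- fixture: aluminium base plate 360 x 110 x 12 mm, fixed to the trolley; origin at the centre of its underside. Its x axis runs along the clamp bar from the fixed handle (-x end) through trigger, jaw and block to the sliding stop with its knob (+x end); z up. Tops: housing 70 mm, block 82, stop 70. Loose things lie around it, up to 105 mm high, and a rubber ring on it; a 155 mm high box beyond
- handle_back (a point): point on the back face (towards -x of the fixture) of the fixed black handle, 115 mm above the trolley top, at the height of the trigger's roller. The upright handle is 16 mm thick along the fixture's x and 30 mm wide, its top at 140 mm, and takes no harm from the fingers
- roller (a point): centre of the round steel cross bar (roller, diameter 16 mm, 36 mm long) at the top of the trigger, 115 mm above the trolley top. At rest its front face is 62 mm from the handle's back face, fully squeezed 44 mm: one finger goes behind the handle and one in front of the roller, from above, closing along the fixture's x. 25 mm are free beyond either and all above is clear
- trigger (a joint): angle of the trigger, 0 at rest to 0.36 rad fully squeezed (18 mm of roller travel, 50 mm above its pivot); a spring brings it back when the fingers open. Takes 2 N idle, 8 to 12 N when it drives the jaw. The jaw goes forward about 0.35 mm per mm of roller travel after 1 to 4 mm lost, 5 to 6 mm a stroke, 3 to 5 once the pad presses; on the way back the jaw stays.
- jaw (a joint): advance of the jaw along the fixture's +x (m), 0 to 0.062; starts at 0.006 to 0.022. The jaw moves only forward and holds itself by friction. Do not push it by hand. The jaw head is a dark steel plate on the bar, its top 71 mm above the trolley top
- pad (a joint): how far the round rubber pad (32 mm across, 50 mm above the trolley top) in front of the jaw is pressed in against its spring (m): 0 free, 0.014 bottomed out; spring 700 N/m. Good grip: about 0.0065 (0.003 to 0.010). Over 0.012 the block counts as crushed. Once the block is against the locked stop, each mm that the jaw advances presses the pad in by 1 mm
- pad_front (a point): centre of the pad's front face, which meets the block
- block_centre (a point): centre of the loose beech block, 40 mm along the fixture's x, 60 mm across, 70 mm high, 120 g, standing on the base plate between pad and stop; at the start 1 to 6 mm from the stop and 6 to 27 mm from the pad. The jaw pushes it up to the stop
- block: the same block; origin at the centre of its underside, z up
- stop (a joint): travel of the sliding stop along the fixture's +x (m), 0 to 0.045, starts at 0. It slides lightly (1.5 N) until its knob is tight; locked it stands more than 12 N. The stop is a grey block 60 mm long with a 50 mm square rubber face towards the block
- knob_grip (a point): middle of the T-grip of the black clamp knob on top of the stop, on the knob's axis, 95 mm above the trolley top. The grip is a bar 46 x 13 mm, 26 mm high (82 to 108 mm above the trolley top); it lies along the point's x axis, which turns with it
- knob (a joint): angle of the knob, 0 to 1.35 rad, growing clockwise seen from above; starts at 0 to 0.2 (loose, the bar nearly along the fixture's x); the stop is locked over 1.15. It turns with 0.1 to 0.15 N m and stays where it is left
Mind the look-alikes: they are no part of the job. Of the things like the block, leave any that is pink; of the rest the larger one is meant.

How it is judged:
By the outcome, as a careful person would: the job done as asked, in the order asked, and still so for the second after the job is handed in, while the arm keeps its last pose, push and grip.
It also fails if it takes over 72 s, if anything falls off the work surface, if the arm or the gripper's body presses on something with over 40 N, if the wrist force passes 120 N, or if a joint passes its speed limit or range.

ROBOT

A 6-joint arm with a two-finger parallel gripper is mounted at the origin on the work surface. World frame = base frame: x ahead of the robot, y to its left, z up, the work surface at z = 0. Lengths are in m, angles in rad, forces in N, time in s.
With the tool pointing down it reaches from about 0.35 to 0.975 m from the base axis. Payload 17.4 kg.
Tool frame: the origin (TCP) lies at the very end of the fingers, on their centre line; the grasp point (between the pads) lies r.pinch_z behind it (r.pinch_z is the distance from the TCP to the grasp point, in m); z points along the fingers, y is the line along which they close (so a half turn about z gives the same grasp; the last joint's range is limited). The gripper opens to 85 mm and grips with 20 to 120 N. Pads are 22 mm wide; open, the fingers measure 114 mm over their backs; the gripper's body (76 mm by 85 mm) begins 54 mm behind the grasp point. The pads swing forward as they close: fully open they stand 13 mm farther back than shut.
Start: joints at [1.258, 0.116, 1.442, -0, 1.584, -0.038], TCP at [0.183, 0.65, 0.231] pointing down, gripper open.
Joint ranges: [-2.83, 2.83], [-0.83, 2.19], [0.07, 2.5], [-1.14, 4.28], [0.01, 3], [-2.97, 2.97]. Speed limits (rad/s): [1.89, 1.89, 2.22, 3.14, 3.14, 3.14].

INTERFACE

Orientations are given as a rotation vector (axis times angle).
In Python, from workcell import r gives the robot as it stands. The module is installed in compiled form; this text tells all that it offers.
- The arm moves only by the tool arm_command, never from a script. Its argument "series" is a list of rows, each a list of 2 entries, a list of its own where there are three numbers: the shift along the tool's x, y, z in cm, then the turn about the tool's z in rad. In form: [[[tx, ty, tz], twist], ...]. A call has exactly 8 rows; each row shifts and turns the commanded pose from where the row before left it, along the tool's axes as they then stand; what a row does not reach is not made up. A row lasts 1/8 s, in which the tool goes at most 62.5 mm and 10.7 degrees, less where a joint would pass 70% of its speed; a pose out of reach is approached as far as the arm can. A call is refused whole if a number of a shift passes 6.25 or a number of a turn 0.188, either way. A call with a gripper value outside its range is refused whole. "jaw" is the opening, from 0 (shut) to 1 (fully open), set as the call begins (left out, the last holds). The fingers move at their own pace and stop on an object; "newtons" is the grip in N (left out, the last holds). Time passes only in rows, so rows that do not move let the fingers close, or fill a call up. It gives the time, the measured TCP pose, the force, the opening and the grip force at its end, in the units of the state.
- r.sense(): the state, without advancing time (a new reading comes with each control period).
- r.camera(name): name is "side" or "top" or "wrist"; returns the picture (384x512x3 uint8, red, green, blue); there is no depth.
- r.calibration(name): a dict with "mtx" (3x3 intrinsics, pixels), "cam_to_world" (4x4, takes a point from camera to world coordinates). Camera axes: x right, y down, z forward; pixel columns grow to the right and rows downward; lengths in m; the calibration is good to about 2 mm. The wrist camera is an equidistant fisheye: a pixel r from the principal point sees the ray r / f radians off the axis. A picture is of the moment at which its call begins: read the wrist's pose just before it. calibration takes no time and is no camera call; for the wrist camera it gives the pose at the moment of the call.
- r.sign_off(): hands the job in; it is judged then, once.
The state is a dict: "clock": time; "joints": joint angles; "qvel": joint speeds; "effort": joint torques, N m; "tool_pos": TCP position; "ee_rot": TCP orientation; "force": force on the tool from outside, world axes, zero at the start; "moment": the same for the moment, N m; "grip_width": finger opening in m; "grasp_force": force on a finger pad.
Only numpy, scipy, OpenCV 4.12 (cv2) and the standard library are available. Lean on these libraries where they do the work, as an engineer would, in place of code of your own. Each camera call takes 0.05 s, during which the arm holds its last target. There are 200 camera calls.

## Working session

There is one attempt and no reset: what is moved stays moved. The work goes in short steps, Python scripts to look and compute and a tool call to move; the robot and the scene stay as the last step left them, time stands still between calls to the robot, and variables do not carry over. Pictures are saved under pics/ and viewed, at most 10 in all, crops included, and the job is handed in when it is done.

Besides the shell and the picture viewer there is one more tool, called after "Request:" as name(argument=value, ...), one argument or row to a line, values as JSON. arm_command: Moves the arm, as the interface text tells. Its arguments: {"type":"object","properties":{"series":{"type":"array","items":{"type":"array"}},"jaw":{"type":"number"},"newtons":{"type":"number"}},"required":["series"]}

```bash
mkdir -p pics
python3 - <<'E'
from workcell import r
import cv2
s=r.sense();print(s, r.pinch_z)
for n in("top","side"):
    im=r.camera(n);c=r.calibration(n);print(n,c)
    cv2.imwrite(f"pics/{n}0.png",cv2.resize(im[...,::-1],(800,600),interpolation=cv2.INTER_CUBIC)); cv2.imwrite(f"pics/{n}0raw.png",im[...,::-1])
E
```

```text
{'clock': 0.0, 'joints': array([ 1.25821196e+00,  1.16487167e-01,  1.44226188e+00, -3.01364212e-05,
        1.58400144e+00, -3.77594721e-02]), 'qvel': array([-6.44693614e-04, -1.67444773e-03,  7.70027467e-05,  1.16770579e-03,
        1.10185830e-04, -6.17531781e-05]), 'effort': array([-8.06719490e-04, -7.31974053e+01, -6.32502007e+01, -1.16711672e-04,
        6.13902113e-03,  1.28925342e-05]), 'tool_pos': array([0.18311262, 0.64949076, 0.23056348]), 'ee_rot': array([-4.30313616e-01, -3.11180815e+00,  1.79904536e-03]), 'force': array([-0.15014755,  0.31118413,  0.23344984]), 'moment': array([-0.0139144 ,  0.00249054,  0.01149039]), 'grasp_force': 0.0, 'grip_width': 0.0852515408701232} 0.0187
top {'mtx': array([[491.11655844,   0.        , 260.14340938],
       [  0.        , 491.11655844, 200.53375246],
       [  0.        ,   0.        ,   1.        ]]), 'cam_to_world': array([[-0.00641639, -0.99510934,  0.09857098,  0.45359589],
       [-0.99972198,  0.00862009,  0.02194687,  0.00336541],
       [-0.02268923, -0.09840276, -0.99488798,  0.7563572 ],
       [ 0.        ,  0.        ,  0.        ,  1.        ]])}
side {'mtx': array([[385.88323687,   0.        , 254.36979758],
       [  0.        , 385.88323687, 191.6370812 ],
       [  0.        ,   0.        ,   1.        ]]), 'cam_to_world': array([[-0.69283271, -0.32617204,  0.64311324,  0.08695589],
       [-0.72069327,  0.34310044, -0.60239795,  0.38825523],
       [-0.02416706, -0.88084839, -0.47278121,  0.41207613],
       [ 0.        ,  0.        ,  0.        ,  1.        ]])}
```

View pics/top0.png

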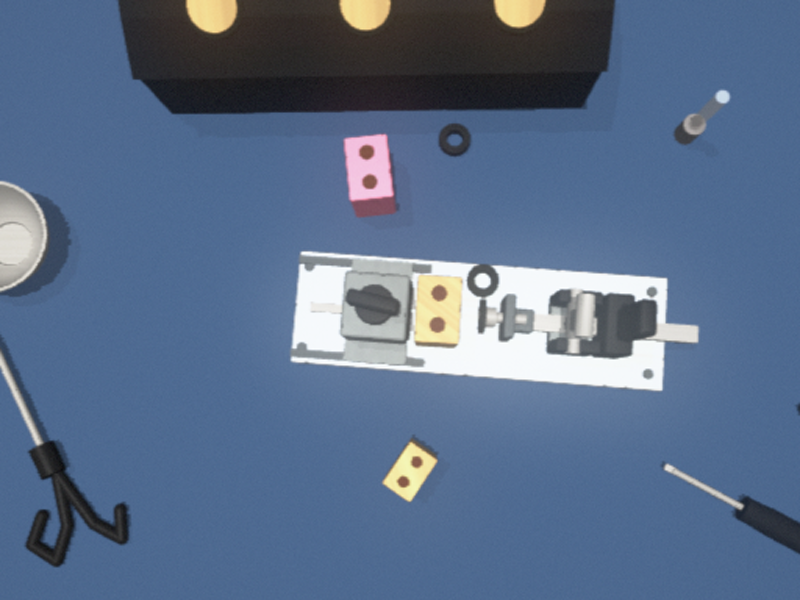

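View pics/side0.png

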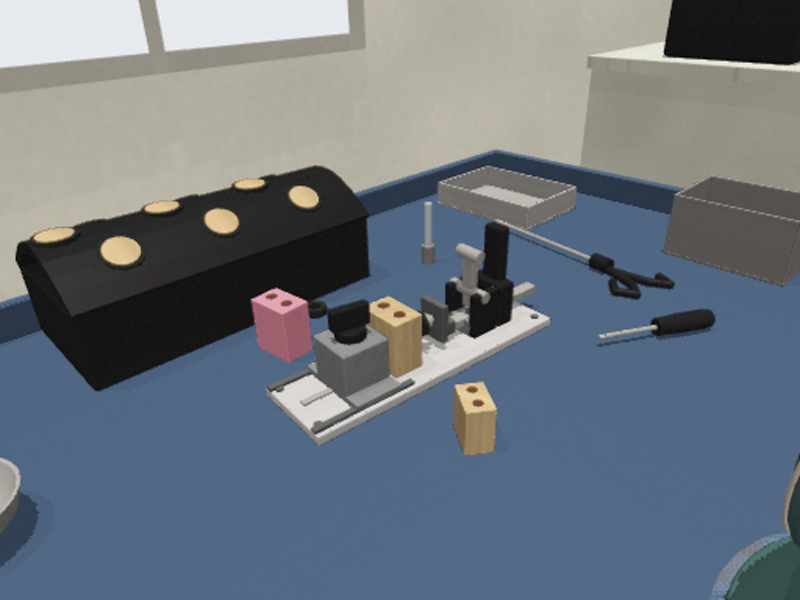

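The top view shows three block-like things: the beech block on the plate (438,310), the pink one (370,175) and a small beech one (410,470). The one on the plate is meant, because it is beech, the larger of the two, and stands between pad and stop. The knob is at (374,303), the roller at (585,315) and the handle top at (640,318). I'll confirm these in an enlarged crop.

Run:
```python
import cv2
im=cv2.imread("pics/top0raw.png")
c=im[150:260,180:460]  # 280x110
cv2.imwrite("pics/crop1.png",cv2.resize(c,None,fx=2.857,fy=2.857,interpolation=cv2.INTER_CUBIC))
a=im[155:255,180:280];b=im[165:245,345:445]
import numpy as np
o=np.vstack([cv2.resize(im[155:235,180:313],(798,480),interpolation=cv2.INTER_CUBIC)]);cv2.imwrite("pics/crop_l.png",o)
o=cv2.resize(im[165:245,300:433],(798,480),interpolation=cv2.INTER_CUBIC);cv2.imwrite("pics/crop_r.png",o)
```

```text
(no output)
```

View pics/crop_l.png

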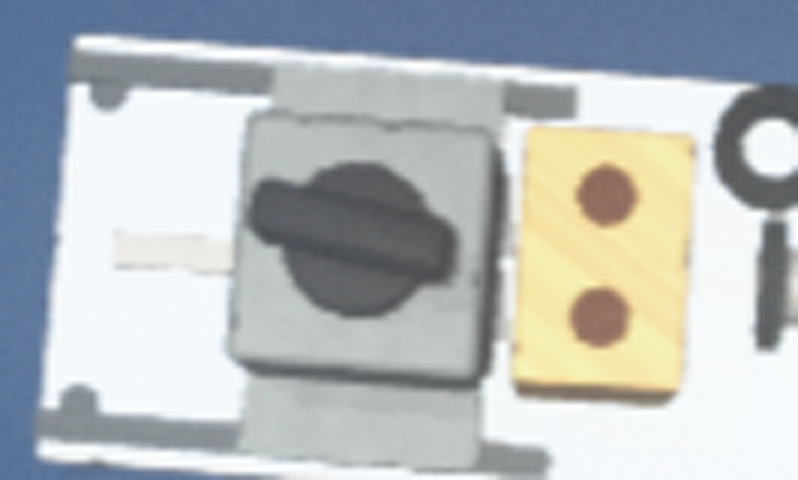

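View pics/crop_r.png

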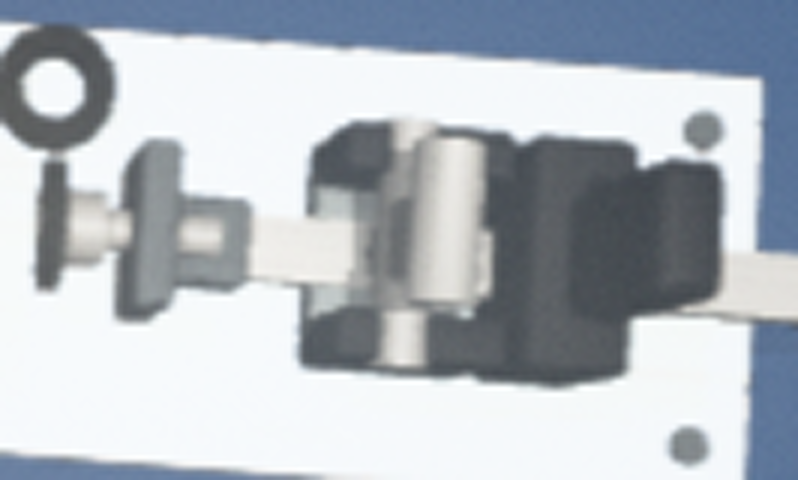

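```bash
cat > h.py <<'E'
import numpy as np
from workcell import r
from scipy.spatial.transform import Rotation as R
def px(name,u,v,z,c=None):
    c=c or r.calibration(name);M=c["mtx"];T=c["cam_to_world"]
    d=np.array([(u-M[0,2])/M[0,0],(v-M[1,2])/M[1,1],1.])
    if name=="wrist":
        a=np.hypot(d[0],d[1]);d=np.array([d[0]/a*np.sin(a),d[1]/a*np.sin(a),np.cos(a)])
    d=T[:3,:3]@d;return T[:3,3]+d*(z-T[2,3])/d[2]
E
python3 - <<'E'
from h import *
L=lambda x,y:(180+x/6-.4,155+y/6-.4)
Q=lambda x,y:(300+x/6-.4,165+y/6-.4)
P={}
for n,p,z in [("LT",L(75,37),.012),("LB",L(37,457),.012),("RT",Q(762,77),.012),("RB",(423,249),.012),
 ("knob",L(352,222),.108),("kL",L(260,205),.108),("kR",L(442,238),.108),("disc",L(355,240),.080),
 ("roller",Q(448,220),.115),("rT",Q(452,137),.115),("rB",Q(443,302),.115),("hTop",Q(690,232),.140),
 ("padf",Q(40,225),.05),("blkL",L(520,255),.082),("blkR",L(685,262),.082),("stopface",L(497,250),.070)]:
    P[n]=px("top",*p,z);print(n,P[n].round(4))
o=(P["LT"]+P["LB"]+P["RT"]+P["RB"])/4
ex=(P["LT"]+P["LB"]-P["RT"]-P["RB"]);print(np.linalg.norm(ex)/2,np.linalg.norm(P["LT"]-P["LB"]))
ex[2]=0;ex/=np.linalg.norm(ex);ey=np.array([-ex[1],ex[0],0]);print("ex",ex,"o",o)
for n in P:print(n,((P[n]-o)@ex).round(4),((P[n]-o)@ey).round(4))
Rt=R.from_rotvec(r.sense()["ee_rot"]).as_matrix();print(Rt.round(3), np.arctan2(Rt[1,1],Rt[0,1]),np.arctan2(ex[1],ex[0]))
E
```

```text
LT [0.5898 0.1242 0.012 ]
LB [0.4822 0.1331 0.012 ]
RT [ 0.5604 -0.2333  0.012 ]
RB [ 0.4523 -0.2237  0.012 ]
knob [0.53   0.0467 0.108 ]
kL [0.534  0.0672 0.108 ]
kR [0.5263 0.0268 0.108 ]
disc [0.5291 0.0479 0.08  ]
roller [ 0.5149 -0.1315  0.115 ]
rT [ 0.5331 -0.1329  0.115 ]
rB [ 0.497  -0.1299  0.115 ]
hTop [ 0.5096 -0.1764  0.14  ]
padf [ 0.5207 -0.0476  0.05  ]
blkL [0.5251 0.0098 0.082 ]
blkR [ 0.5231 -0.0281  0.082 ]
stopface [0.5276 0.0152 0.07  ]
0.35839813168312334 0.10801841149137335
ex [0.08268914 0.99657539 0.        ] o [ 0.52117304 -0.04990481  0.012     ]
LT 0.1792 -0.054
LB 0.1792 0.054
RT -0.1795 -0.0543
RB -0.1789 0.0543
knob 0.097 -0.0008
kL 0.1177 -0.0031
kR 0.0768 0.0012
disc 0.0981 0.0002
roller -0.0818 -0.0005
rT -0.0817 -0.0187
rB -0.0817 0.0175
hTop -0.127 0.0011
padf 0.0023 0.0006
blkL 0.0598 0.001
blkR 0.0219 -0.0002
stopface 0.0655 -0.001
[[-0.962  0.271 -0.   ]
 [ 0.271  0.962 -0.001]
 [ 0.    -0.001 -1.   ]] 1.2960073533355652 1.488012666143319
```

The measured points agree with the given sizes: plate 358 x 108 mm, roller front to handle back about 62 mm, block 38 mm. The crops show the knob at crop-left (352,222) with its bar about 0.1 rad clockwise. The roller is at crop-right (448,220) and the handle top at (690,232). I'll move over the knob first.

Request:
arm_command(
  series=[
    [[-4.1, -4.0, 0], 0],
    [[-4.1, -4.0, 0], 0],
    [[-4.1, -4.0, 0], 0],
    [[-4.1, -4.0, 0], 0],
    [[-4.1, -4.0, 0], 0],
    [[-4.1, -4.0, 0], 0],
    [[-4.1, -4.0, 0], 0],
    [[-4.1, -4.0, 0], 0],
  ],
  jaw=0.55,
  newtons=40,
)

```text
clock: 1.1
tool_pos: [0.4125, 0.2509, 0.2312]
ee_rot: [0.43, 3.112, 0.0]
force: [0.3, 0.2, -0.2]
grip_width: 0.0471
grasp_force: 0.0
```

Request:
arm_command(
  series=[
    [[0, 0, 0], 0.185],
    [[0, 0, 0], 0.185],
    [[0, 0, 0], 0.185],
    [[0, 0, 0], 0.185],
    [[0, 0, 0], 0.185],
    [[0, 0, 0], 0.185],
    [[0, 0, 0], 0.185],
    [[0, 0, 0], 0.185],
  ],
)

```text
clock: 2.1
tool_pos: [0.4119, 0.2526, 0.231]
ee_rot: [-2.422, -2.001, 0.001]
force: [-0.1, 0.1, 1.2]
grip_width: 0.0469
grasp_force: 0.0
```

```bash
cat > go.py <<'E'
from h import *
import sys
# usage: go.py x y z yaw(tool y world angle)
t=np.array([float(a) for a in sys.argv[1:4]]);yaw=float(sys.argv[4])
s=r.sense();Rt=R.from_rotvec(s["ee_rot"]).as_matrix()
a=np.arctan2(Rt[1,1],Rt[0,1]);d=Rt.T@(t-s["tool_pos"])
print("t",s["clock"],"tcp",s["tool_pos"].round(4),"yaw",a.round(3),"z",Rt[:,2].round(3),"j",s["joints"].round(2))
print("shift cm",(d*100).round(2),"twist",((a-yaw+np.pi)%(2*np.pi)-np.pi).round(3),"F",s["force"].round(1),"M",s["moment"].round(2),s["grip_width"].round(4),s["grasp_force"].round(1))
E
python3 go.py .5295 .0472 .15 -.188
```

```text
t 2.1 tcp [0.4119 0.2526 0.231 ] yaw -0.19 z [-0. -0. -1.] j [ 0.5  -0.31  1.84 -0.    1.61  0.69]Traceback (most recent call last):
  File "go.py", line 8, in <module>
    print("shift cm",(d*100).round(2),"twist",((a-yaw+np.pi)%(2*np.pi)-np.pi).round(3),"F",s["force"].round(1),"M",s["moment"].round(2),s["grip_width"].round(4),s["grasp_force"].round(1))
                                                                                                                                        ^^^^^^^^^^^^^^^^^^^^^
AttributeError: 'float' object has no attribute 'round'
```

Request:
arm_command(
  series=[
    [[-2.99, 2.57, 1], 0],
    [[-2.99, 2.57, 1], 0],
    [[-2.99, 2.57, 1], 0],
    [[-2.99, 2.57, 1], 0],
    [[-2.99, 2.57, 2], 0],
    [[-2.99, 2.57, 2], 0],
    [[0, 0, 0], 0],
    [[0, 0, 0], 0],
  ],
)

```text
clock: 3.1
tool_pos: [0.5307, 0.0483, 0.1514]
ee_rot: [-2.416, -2.007, 0.0]
force: [0.4, -0.2, 0.2]
grip_width: 0.0472
grasp_force: 0.0
```

```bash
sed -i 's/s\["grip_width"\].round(4),s\["grasp_force"\].round(1)/round(float(s["grip_width"]),4),round(float(s["grasp_force"]),1)/' go.py
python3 go.py .5295 .0472 .084 -.188
python3 - <<'E'
from h import *
import cv2
c=r.calibration("wrist");im=r.camera("wrist");print(c)
T=c["cam_to_world"];M=c["mtx"]
def proj(p):
    d=T[:3,:3].T@(np.array(p)-T[:3,3]);a=np.arctan2(np.hypot(d[0],d[1]),d[2]);h=np.hypot(d[0],d[1])
    return M[0,0]*a*d[0]/h+M[0,2],M[1,1]*a*d[1]/h+M[1,2]
print("pred knob",proj([.53,.0467,.108]),proj([.534,.0672,.108]),proj([.5263,.0268,.108]))
cv2.imwrite("pics/w1.png",cv2.resize(im[...,::-1],(800,600),interpolation=cv2.INTER_CUBIC))
E
```

```text
t 3.1 tcp [0.5307 0.0483 0.1514] yaw -0.184 z [-0.  0. -1.] j [ 0.04 -0.16  1.85  0.    1.46  0.23]
shift cm [-0.13 -0.09  6.74] twist 0.004 F [ 0.4 -0.2  0.2] M [-0.04  0.07  0.  ] 0.0472 0.0
{'mtx': array([[297.31863964,   0.        , 256.61693209],
       [  0.        , 297.31863964, 191.51533051],
       [  0.        ,   0.        ,   1.        ]]), 'cam_to_world': array([[ 0.98296911, -0.17386441, -0.05952227,  0.5469815 ],
       [-0.1837662 , -0.93226659, -0.31162315,  0.12929025],
       [-0.00131045,  0.31725411, -0.94833966,  0.29435121],
       [ 0.        ,  0.        ,  0.        ,  1.        ]])}
pred knob (np.float64(254.7664836934884), np.float64(221.84360137207955)) (np.float64(254.94625728894658), np.float64(193.05742931513797)) (np.float64(254.86614000708622), np.float64(247.536034646826))
```

View pics/w1.png

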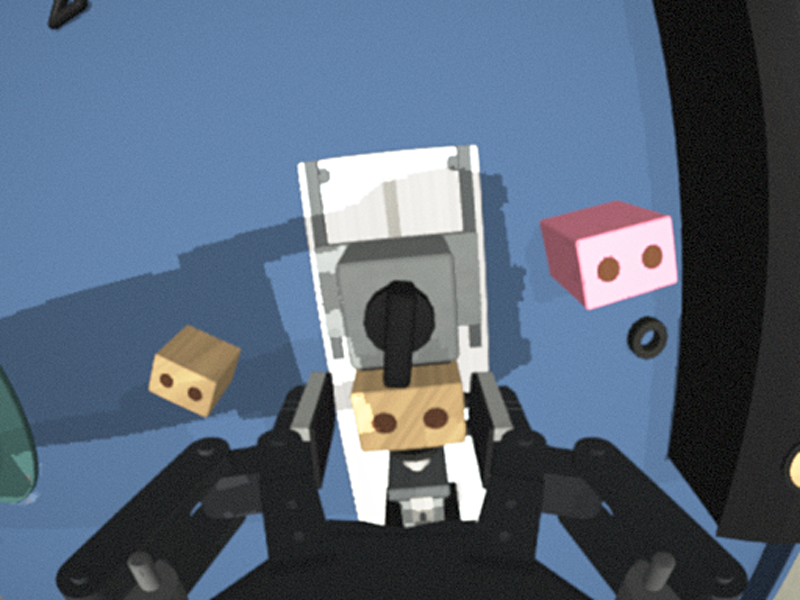

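The wrist view shows the T-bar upright at (399,335), centred between the fingertips at (310,400) and (490,400). This agrees with the prediction, so I'll descend and close.

Request:
arm_command(
  series=[
    [[-0.13, -0.09, 1.7], 0],
    [[0, 0, 1.7], 0],
    [[0, 0, 1.7], 0],
    [[0, 0, 1.2], 0],
    [[0, 0, 0.4], 0],
    [[0, 0, 0], 0],
    [[0, 0, 0], 0],
    [[0, 0, 0], 0],
  ],
)

```text
clock: 4.15
tool_pos: [0.5299, 0.047, 0.0848]
ee_rot: [2.416, 2.008, 0.001]
force: [-0.4, -0.2, 0.1]
grip_width: 0.0472
grasp_force: 0.0
```

Request:
arm_command(
  series=[
    [[0, 0, 0], 0],
    [[0, 0, 0], 0],
    [[0, 0, 0], 0],
    [[0, 0, 0], 0],
    [[0, 0, 0], 0],
    [[0, 0, 0], 0],
    [[0, 0, 0], 0],
    [[0, 0, 0], 0],
  ],
  jaw=0,
  newtons=40,
)

```text
clock: 5.15
tool_pos: [0.5294, 0.0471, 0.0846]
ee_rot: [-2.416, -2.008, 0.001]
force: [-5.2, 0.6, 5.2]
grip_width: 0.0121
grasp_force: 42.2
```

```bash
python3 go.py .5295 .0472 .084 -.188
```

```text
t 5.15 tcp [0.5294 0.0471 0.0846] yaw -0.184 z [-0.001  0.    -1.   ] j [ 0.04 -0.12  1.92  0.    1.34  0.22]
shift cm [0.02 0.01 0.06] twist 0.004 F [-5.2  0.6  5.2] M [ 0.08  0.96 -0.09] 0.0121 42.2
```

Request:
arm_command(
  series=[
    [[0, 0, 0], 0.14],
    [[0, 0, 0], 0.14],
    [[0, 0, 0], 0.14],
    [[0, 0, 0], 0.14],
    [[0, 0, 0], 0.14],
    [[0, 0, 0], 0.14],
    [[0, 0, 0], 0.14],
    [[0, 0, 0], 0.14],
  ],
)

```text
clock: 6.15
tool_pos: [0.5291, 0.0473, 0.0846]
ee_rot: [-3.114, -0.411, 0.002]
force: [-9.4, 2.3, 6.5]
grip_width: 0.0123
grasp_force: 42.4
```

```bash
python3 go.py .5295 .0472 .084 -1.433
```

```text
t 6.15 tcp [0.5291 0.0473 0.0846] yaw -1.308 z [-0.001  0.    -1.   ] j [ 0.04 -0.12  1.92  0.    1.34  1.35]
shift cm [0.04 0.02 0.06] twist 0.125 F [-9.4  2.3  6.5] M [0.34 1.38 0.07] 0.0123 42.4
```

Request:
arm_command(
  series=[
    [[0, 0, 0], 0.03],
    [[0, 0, 0], 0.03],
    [[0, 0, 0], 0.03],
    [[0, 0, 0], 0.02],
    [[0, 0, 0], 0],
    [[0, 0, 0], 0],
    [[0, 0, 0], 0],
    [[0, 0, 0], 0],
  ],
)

```text
clock: 7.15
tool_pos: [0.5291, 0.0473, 0.0846]
ee_rot: [-3.131, -0.246, 0.002]
force: [-8.6, 2.5, 6.9]
grip_width: 0.0126
grasp_force: 42.5
```

```bash
python3 go.py .5295 .0472 .084 -1.433
```

```text
t 7.15 tcp [0.5291 0.0473 0.0846] yaw -1.414 z [-0.001  0.001 -1.   ] j [ 0.04 -0.12  1.92  0.    1.34  1.45]
shift cm [0.03 0.01 0.06] twist 0.019 F [-8.6  2.5  6.9] M [ 0.4   1.39 -0.04] 0.0126 42.5
```

Request:
arm_command(
  series=[
    [[0, 0, 0], 0.02],
    [[0, 0, 0], 0.02],
    [[0, 0, 0], 0.02],
    [[0, 0, 0], 0],
    [[0, 0, 0], 0],
    [[0, 0, 0], 0],
    [[0, 0, 0], 0],
    [[0, 0, 0], 0],
  ],
)

```text
clock: 8.15
tool_pos: [0.5292, 0.0473, 0.0846]
ee_rot: [-3.137, -0.154, 0.002]
force: [-7.1, 1.8, 5.6]
grip_width: 0.0119
grasp_force: 44.8
```

```bash
python3 go.py .5295 .0472 .084 -1.433
```

```text
t 8.15 tcp [0.5292 0.0473 0.0846] yaw -1.473 z [-0.001  0.    -1.   ] j [ 0.04 -0.12  1.92  0.    1.34  1.51]
shift cm [0.03 0.01 0.06] twist -0.04 F [-7.1  1.8  5.6] M [0.35 1.23 0.91] 0.0119 44.8
```

The moment jumped to 0.9 N m, so the knob is at its end stop. I'll release it and lift.

Request:
arm_command(
  series=[
    [[0, 0, 0], 0],
    [[0, 0, 0], 0],
    [[0, 0, 0], 0],
    [[0, 0, -1.0], 0],
    [[0, 0, -2.0], 0],
    [[0, 0, -3.0], 0],
    [[0, 0, -3], 0],
    [[0, 0, 0], 0],
  ],
  jaw=0.32,
)

```text
clock: 9.15
tool_pos: [0.5308, 0.047, 0.1784]
ee_rot: [3.138, 0.152, 0.008]
force: [0.2, 0.2, -0.1]
grip_width: 0.0269
grasp_force: 0.0
```

```bash
python3 go.py .513 -.161 .17 -1.654
python3 - <<'E'
from h import *
import cv2
im=r.camera("wrist")
cv2.imwrite("pics/w2.png",cv2.resize(im[...,::-1],(800,600),interpolation=cv2.INTER_CUBIC))
E
```

```text
t 9.15 tcp [0.5308 0.047  0.1784] yaw -1.474 z [ 0.005  0.    -1.   ] j [ 0.04 -0.18  1.82  0.    1.5   1.51]
shift cm [-3.78 20.53  0.82] twist 0.18 F [ 0.2  0.2 -0.1] M [0.02 0.02 0.04] 0.0269 0.0
```

View pics/w2.png

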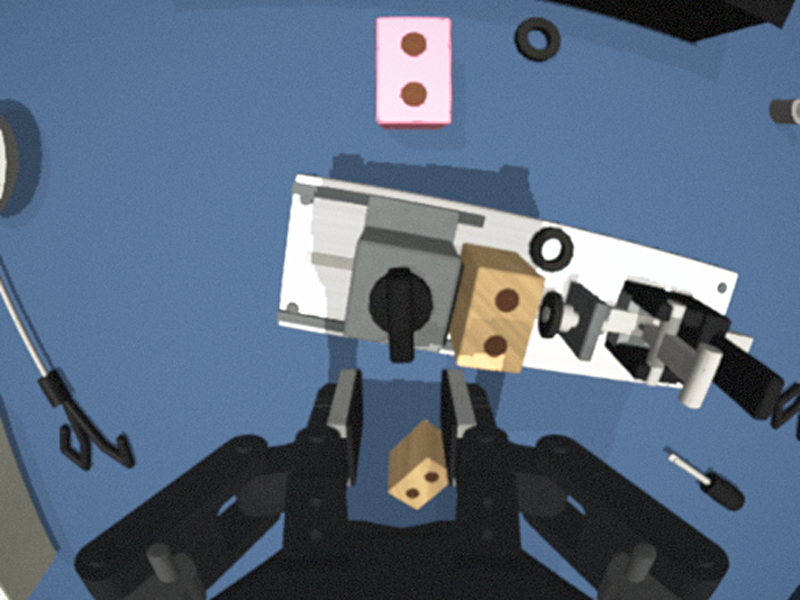

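The wrist view shows the knob bar at (401,315) turned across the fixture. The stop and block are undisturbed, and the roller (700,375) and handle (750,380) are clear. I'll move over the trigger.

Request:
arm_command(
  series=[
    [[-0.97, 5.13, 0], 0],
    [[-0.97, 5.13, 0], 0],
    [[-0.97, 5.13, 0], 0],
    [[-0.97, 5.13, 0], 0],
    [[0, 0, 0], 0.18],
    [[0, 0, 0], 0],
    [[0, 0, 0], 0],
    [[0, 0, 0], 0],
  ],
  jaw=1.0,
)

```text
clock: 10.2
tool_pos: [0.511, -0.1604, 0.1743]
ee_rot: [-3.139, 0.126, 0.0]
force: [-0.2, 0.7, -0.8]
grip_width: 0.0854
grasp_force: 0.0
```

```bash
python3 go.py .512 -.161 .092 -1.654
python3 - <<'E'
from h import *
import cv2
im=r.camera("wrist")
c=r.calibration("wrist");T=c["cam_to_world"];M=c["mtx"]
def proj(p):
    d=T[:3,:3].T@(np.array(p)-T[:3,3]);a=np.arctan2(np.hypot(d[0],d[1]),d[2]);h=np.hypot(d[0],d[1])
    return np.array([M[0,0]*a*d[0]/h+M[0,2],M[1,1]*a*d[1]/h+M[1,2]])*1.5625
print(proj([.5149,-.1315,.115]),proj([.5096,-.1764,.14]))
cv2.imwrite("pics/w3.png",cv2.resize(im[...,::-1],(800,600),interpolation=cv2.INTER_CUBIC))
E
```

```text
t 10.2 tcp [ 0.511  -0.1604  0.1743] yaw -1.651 z [-0.  0. -1.] j [-0.35 -0.17  1.81  0.    1.5   1.3 ]
shift cm [0.11 0.05 8.23] twist 0.003 F [-0.2  0.7 -0.8] M [-0.    0.03 -0.01] 0.0854 0.0
[340.87624023 326.24477307] [440.76150542 352.16900732]
```

View pics/w3.png

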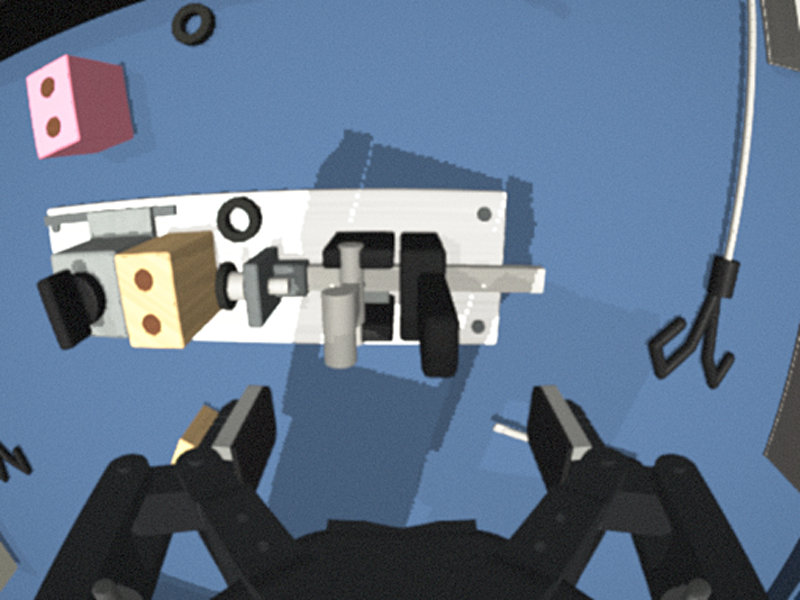

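The roller (340,326) and handle top (440,345) lie exactly where predicted, between the open fingers at (245,430) and (555,430). I'll descend.

Request:
arm_command(
  series=[
    [[0.1, 0.05, 1.5], 0],
    [[0, 0, 1.5], 0],
    [[0, 0, 1.5], 0],
    [[0, 0, 1.5], 0],
    [[0, 0, 1.2], 0],
    [[0, 0, 1.0], 0],
    [[0, 0, 0], 0],
    [[0, 0, 0], 0],
  ],
)

```text
clock: 11.25
tool_pos: [0.5121, -0.1617, 0.0928]
ee_rot: [3.139, -0.131, 0.001]
force: [-0.4, -1.1, 0.6]
grip_width: 0.0854
grasp_force: 0.0
```

```bash
python3 go.py .512 -.161 .092 -1.654;python3 - <<'E'
from h import *
import cv2
im=r.camera("side")
cv2.imwrite("pics/s1.png",cv2.resize(im[140:240,170:370,::-1],(800,400),interpolation=cv2.INTER_CUBIC))
E
```

```text
t 11.25 tcp [ 0.5121 -0.1617  0.0928] yaw -1.654 z [ 0.001 -0.    -1.   ] j [-0.35 -0.11  1.9  -0.    1.36  1.3 ]
shift cm [-0.01 -0.07  0.08] twist -0.0 F [-0.4 -1.1  0.6] M [-0.08 -0.05 -0.04] 0.0854 0.0
```

View pics/s1.png

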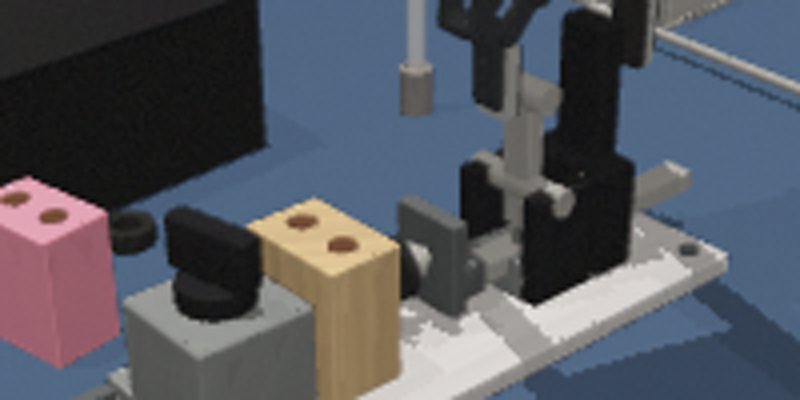

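The side view shows the front finger before the roller (495,80) and the other behind the handle (640,40). Next I'll write a small tracker on the top camera for jaw, pad, block and stop along the fixture axis, and test it on the first picture.

```bash
cat > tr.py <<'E'
from h import *
import cv2
o=np.array([.52117,-.0499,0]);ex=np.array([.08269,.99658,0]);ey=np.array([-ex[1],ex[0],0])
def prof(im,c,x0,x1,y0,y1,z,step=.00025):
    xs=np.arange(x0,x1,step);ys=np.arange(y0,y1,.0005)
    X,Y=np.meshgrid(xs,ys);P=o+X[...,None]*ex+Y[...,None]*ey;P[...,2]=z
    T=c["cam_to_world"];d=(P-T[:3,3])@T[:3,:3];uv=d/d[...,2:]@c["mtx"].T
    s=cv2.remap(im.astype(np.float32),uv[...,0].astype(np.float32),uv[...,1].astype(np.float32),cv2.INTER_CUBIC)
    return xs,s.mean(0)
E
python3 - <<'E'
from tr import *
c=r.calibration("top");im0=cv2.imread("pics/top0raw.png")[...,::-1];im1=r.camera("top")
np.set_printoptions(linewidth=220)
for im in(im0,im1):
  for y0,y1,z in((-.012,-.008,.06),(.008,.012,.06)):
    xs,p=prof(im,c,-.045,.075,y0,y1,z,.001);print(y0,"gray",p.mean(1).astype(int))
  xs,p=prof(im,c,-.045,.075,.016,.022,.082,.001);print("blk R-B",(p[:,0]-p[:,2]).astype(int))
E
```

```text
-0.012 gray [245 244 245 246 245 244 242 241 242 243 242 240 241 243 232 207 168 146 146 146 147 148 149 144 129 112 101  96 114 155 212 247 248 249 248 247 248 248 248 248 251 235 196 132  95  95  93 100 146 220 247 249 248 248
 248 248 247 248 248 247 247 247 247 249 238 221 211 211 215 217 217 217 217 218 218 217 217 217 216 215 209 196 181 173 165 158 151 155 167 177 190 202 208 212 213 212 214 214 214 212 212 212 212 210 207 210 226 228
 202 159 120  93  91 112 140 163 176 185 187 186]
0.008 gray [146 147 149 150 150 148 148 148 147 146 145 145 144 145 142 136 137 143 148 149 149 150 152 148 134 117 105  99 110 145 203 241 239 224 203 191 185 183 183 181 177 159 133 111  99  98  96 100 137 210 245 250 248 249
 249 249 248 248 248 249 248 248 248 250 240 224 214 213 216 216 215 215 214 213 213 213 213 207 187 158 133 120 120 119 119 119 119 119 119 119 121 140 171 199 214 216 215 215 214 214 214 214 215 215 209 212 233 234
 208 169 131 100  94 110 135 158 171 180 182 181]
blk R-B [ -4  -4  -4  -5  -5  -5  -5  -5  -5  -5  -5  -5  -6  -5  -5  -5  -5  -7 -10 -10  -9  -9  -9  -9  -8 
[... 1044 characters left out ...]
02 200 197 178 150 124 112 113 111 114 152 226 255 254 253 253
 253 253 253 253 253 253 253 253 253 254 249 239 229 227 230 230 230 229 228 228 228 228 228 223 205 177 153 139 138 138 138 138 137 137 136 137 140 160 192 216 229 230 229 229 228 228 228 228 229 229 225 228 245 247
 229 197 156 119 109 121 149 180 200 213 216 215]
blk R-B [ 1  1  1  2  2  1  1  1  1  1  1 -1 -4 -3 -2 -2 -2 -4 -8 -9 -7 -7 -7 -7 -6 -6 -5 -4 -5 -4 -4 -5 -5 -3 -1 -1  0 -1 -1 -1  0  0 -1 -1 -3 -4 -2 -1 -2 -4 -4 -2 -1  0  0 -1 -1 -1 -1 -1  0  0  0 -1  0  1 32 58 59 57 54 52 51
 50 50 50 50 52 57 65 64 63 63 63 60 58 60 62 62 62 62 67 67 60 57 55 54 53 52 51 52 53 53 60 56 26  6  0  0 -1  0  1  1  0  0 -1 -1 -2 -2 -2]
```

The tracker reads clean edges. Now the first stroke.

```bash
cat >> tr.py <<'E'
def cross(xs,v,t,a,b,rise):
    for i in range(len(xs)-1):
        if a<=xs[i]<=b and ((v[i]<t<=v[i+1]) if rise else (v[i]>=t>v[i+1])): return xs[i]+(t-v[i])/(v[i+1]-v[i])*(xs[i+1]-xs[i])
    return np.nan
def meas():
    c=r.calibration("top");im=r.camera("top")
    xs,p=prof(im,c,-.03,.08,-.012,-.008,.06);g=p.mean(1)
    ps=[cross(xs,g,150,-.022,.06,False)]           # plate top dark start (approx)
    i0=np.argmax(g<125);a=xs[i0]
    pf=cross(xs,g,180,a,.08,True); pr=cross(xs,g,180,pf,.08,False); pd=cross(xs,g,165,pr,.08,True)
    xs,p=prof(im,c,-.03,.09,.016,.022,.082);q=p[:,0]-p[:,2]
    br=cross(xs,q,30,-.02,.09,True);bf=cross(xs,q,30,br+.03,.09,False)
    xs,p=prof(im,c,.05,.16,-.024,-.018,.07);g=p.mean(1)
    s=r.sense()
    print("t",round(s["clock"],2),"mm: plate",*(np.array([pf,pr,pd,br,bf])*1000).round(1),"(plate,padrear,padfront,blkrear,blkfront) stem",round((pr-pf)*1000,1),"gap",round((br-pd)*1000,1),
      "| w",round(float(s["grip_width"])*1000,1),"gf",round(float(s["grasp_force"]),1),"F",s["force"].round(1),"tcp",s["tool_pos"].round(4))
if __name__=="__main__": meas()
E
python3 tr.py
```

```text
t 11.4 mm: plate -15.9 -2.4 3.0 20.9 59.9 (plate,padrear,padfront,blkrear,blkfront) stem 13.5 gap 17.9 | w 85.6 gf 0.0 F [-0.3 -0.5  0.3] tcp [ 0.5121 -0.1617  0.0928]
```

Request:
arm_command(
  series=[
    [[0, 0, 0], 0],
    [[0, 0, 0], 0],
    [[0, 0, 0], 0],
    [[0, 0, 0], 0],
    [[0, 0, 0], 0],
    [[0, 0, 0], 0],
    [[0, 0, 0], 0],
    [[0, 0, 0], 0],
  ],
  jaw=0.55,
  newtons=40,
)

```text
clock: 12.4
tool_pos: [0.512, -0.1617, 0.0924]
ee_rot: [3.139, -0.131, 0.0]
force: [0.9, -0.5, 3.9]
grip_width: 0.0468
grasp_force: 2.5
```

```bash
python3 tr.py
```

```text
t 12.45 mm: plate -13.5 -0.5 5.0 20.9 59.9 (plate,padrear,padfront,blkrear,blkfront) stem 13.0 gap 15.9 | w 47.1 gf 2.5 F [ 1.8 -0.   4.7] tcp [ 0.5119 -0.1616  0.0924]
```

Request:
arm_command(
  series=[
    [[0, 0, 0], 0],
    [[0, 0, 0], 0],
    [[0, 0, 0], 0],
    [[0, 0, 0], 0],
    [[0, 0, 0], 0],
    [[0, 0, 0], 0],
    [[0, 0, 0], 0],
    [[0, 0, 0], 0],
  ],
  jaw=0.49,
  newtons=40,
)

```text
clock: 13.45
tool_pos: [0.5119, -0.1623, 0.0927]
ee_rot: [3.138, -0.132, 0.001]
force: [0.3, -7.7, 7.6]
grip_width: 0.0451
grasp_force: 40.8
```

```bash
python3 tr.py
```

```text
t 13.5 mm: plate -13.5 -0.5 5.0 20.9 59.9 (plate,padrear,padfront,blkrear,blkfront) stem 13.0 gap 15.9 | w 45.1 gf 40.8 F [ 1.4 -7.7  7.1] tcp [ 0.5119 -0.1623  0.0927]
```

Request:
arm_command(
  series=[
    [[0, 0, 0], 0],
    [[0, 0, 0], 0],
    [[0, 0, 0], 0],
    [[0, 0, 0], 0],
    [[0, 0, 0], 0],
    [[0, 0, 0], 0],
    [[0, 0, 0], 0],
    [[0, 0, 0], 0],
  ],
  jaw=1.0,
)

```text
clock: 14.5
tool_pos: [0.5118, -0.1616, 0.0923]
ee_rot: [3.139, -0.131, -0.0]
force: [-0.1, -0.6, 0.1]
grip_width: 0.0854
grasp_force: 0.0
```

```bash
python3 tr.py
```

```text
t 14.55 mm: plate -13.5 -0.6 5.0 20.9 59.9 (plate,padrear,padfront,blkrear,blkfront) stem 13.0 gap 15.9 | w 85.3 gf 0.0 F [-0.9  0.   0.5] tcp [ 0.5119 -0.1616  0.0923]
```

Request:
arm_command(
  series=[
    [[0, 0, 0], 0],
    [[0, 0, 0], 0],
    [[0, 0, 0], 0],
    [[0, 0, 0], 0],
    [[0, 0, 0], 0],
    [[0, 0, 0], 0],
    [[0, 0, 0], 0],
    [[0, 0, 0], 0],
  ],
  jaw=0.49,
)

```text
clock: 15.55
tool_pos: [0.5121, -0.1625, 0.0933]
ee_rot: [3.137, -0.131, 0.002]
force: [-3.1, -7.2, 9.6]
grip_width: 0.045
grasp_force: 41.6
```

```bash
python3 tr.py
```

```text
t 15.6 mm: plate -10.8 3.3 8.7 20.9 59.9 (plate,padrear,padfront,blkrear,blkfront) stem 14.1 gap 12.2 | w 44.6 gf 41.6 F [-3.6 -7.2  8.7] tcp [ 0.5121 -0.1625  0.0933]
```

Request:
arm_command(
  series=[
    [[0, 0, 0], 0],
    [[0, 0, 0], 0],
    [[0, 0, 0], 0],
    [[0, 0, 0], 0],
    [[0, 0, 0], 0],
    [[0, 0, 0], 0],
    [[0, 0, 0], 0],
    [[0, 0, 0], 0],
  ],
  jaw=1.0,
)

```text
clock: 16.6
tool_pos: [0.5119, -0.1616, 0.0923]
ee_rot: [-3.139, 0.131, -0.0]
force: [0.3, 1.1, -0.1]
grip_width: 0.0854
grasp_force: 0.0
```

Request:
arm_command(
  series=[
    [[0, 0, 0], 0],
    [[0, 0, 0], 0],
    [[0, 0, 0], 0],
    [[0, 0, 0], 0],
    [[0, 0, 0], 0],
    [[0, 0, 0], 0],
    [[0, 0, 0], 0],
    [[0, 0, 0], 0],
  ],
  jaw=0.49,
)

```text
clock: 17.6
tool_pos: [0.5121, -0.1625, 0.0933]
ee_rot: [3.137, -0.131, 0.002]
force: [-3.1, -6.4, 8.9]
grip_width: 0.0448
grasp_force: 41.6
```

```bash
python3 tr.py
```

```text
t 17.65 mm: plate -7.1 6.6 12.7 20.9 59.9 (plate,padrear,padfront,blkrear,blkfront) stem 13.6 gap 8.2 | w 44.8 gf 41.6 F [-3.3 -7.9  9. ] tcp [ 0.5121 -0.1625  0.0933]
```

Request:
arm_command(
  series=[
    [[0, 0, 0], 0],
    [[0, 0, 0], 0],
    [[0, 0, 0], 0],
    [[0, 0, 0], 0],
    [[0, 0, 0], 0],
    [[0, 0, 0], 0],
    [[0, 0, 0], 0],
    [[0, 0, 0], 0],
  ],
  jaw=1.0,
)

```text
clock: 18.65
tool_pos: [0.5118, -0.1616, 0.0923]
ee_rot: [-3.139, 0.131, 0.0]
force: [0.2, -0.5, -0.6]
grip_width: 0.0856
grasp_force: 0.0
```

Request:
arm_command(
  series=[
    [[0, 0, 0], 0],
    [[0, 0, 0], 0],
    [[0, 0, 0], 0],
    [[0, 0, 0], 0],
    [[0, 0, 0], 0],
    [[0, 0, 0], 0],
    [[0, 0, 0], 0],
    [[0, 0, 0], 0],
  ],
  jaw=0.49,
)

```text
clock: 19.65
tool_pos: [0.5121, -0.1625, 0.0933]
ee_rot: [3.137, -0.131, 0.002]
force: [-2.1, -7.9, 8.4]
grip_width: 0.0451
grasp_force: 41.6
```

```bash
python3 tr.py
```

```text
t 19.7 mm: plate -3.9 10.4 15.9 20.9 59.9 (plate,padrear,padfront,blkrear,blkfront) stem 14.3 gap 5.0 | w 45.0 gf 41.6 F [-2.4 -6.9  7.6] tcp [ 0.5121 -0.1625  0.0933]
```

Request:
arm_command(
  series=[
    [[0, 0, 0], 0],
    [[0, 0, 0], 0],
    [[0, 0, 0], 0],
    [[0, 0, 0], 0],
    [[0, 0, 0], 0],
    [[0, 0, 0], 0],
    [[0, 0, 0], 0],
    [[0, 0, 0], 0],
  ],
  jaw=1.0,
)

```text
clock: 20.7
tool_pos: [0.5119, -0.1616, 0.0923]
ee_rot: [3.139, -0.131, 0.0]
force: [-0.1, 0.2, 1.4]
grip_width: 0.0855
grasp_force: 0.0
```

Request:
arm_command(
  series=[
    [[0, 0, 0], 0],
    [[0, 0, 0], 0],
    [[0, 0, 0], 0],
    [[0, 0, 0], 0],
    [[0, 0, 0], 0],
    [[0, 0, 0], 0],
    [[0, 0, 0], 0],
    [[0, 0, 0], 0],
  ],
  jaw=0.49,
)

```text
clock: 21.7
tool_pos: [0.5121, -0.1625, 0.0933]
ee_rot: [3.137, -0.132, 0.002]
force: [-3.3, -6.0, 8.1]
grip_width: 0.0453
grasp_force: 41.6
```

```bash
python3 tr.py
```

```text
t 21.75 mm: plate 0.1 14.1 20.1 20.4 59.9 (plate,padrear,padfront,blkrear,blkfront) stem 14.0 gap 0.3 | w 45.1 gf 41.6 F [-2.3 -6.9  7.9] tcp [ 0.5121 -0.1625  0.0933]
```

Request:
arm_command(
  series=[
    [[0, 0, 0], 0],
    [[0, 0, 0], 0],
    [[0, 0, 0], 0],
    [[0, 0, 0], 0],
    [[0, 0, 0], 0],
    [[0, 0, 0], 0],
    [[0, 0, 0], 0],
    [[0, 0, 0], 0],
  ],
  jaw=1.0,
)

```text
clock: 22.75
tool_pos: [0.5118, -0.1616, 0.0923]
ee_rot: [-3.139, 0.131, 0.0]
force: [-0.5, -0.0, -1.2]
grip_width: 0.0855
grasp_force: 0.0
```

Request:
arm_command(
  series=[
    [[0, 0, 0], 0],
    [[0, 0, 0], 0],
    [[0, 0, 0], 0],
    [[0, 0, 0], 0],
    [[0, 0, 0], 0],
    [[0, 0, 0], 0],
    [[0, 0, 0], 0],
    [[0, 0, 0], 0],
  ],
  jaw=0.49,
)

```text
clock: 23.75
tool_pos: [0.5121, -0.1625, 0.0933]
ee_rot: [3.137, -0.131, 0.002]
force: [-2.8, -7.3, 8.4]
grip_width: 0.0451
grasp_force: 42.2
```

```bash
python3 tr.py
```

```text
t 23.8 mm: plate 3.2 17.4 22.0 22.6 62.8 (plate,padrear,padfront,blkrear,blkfront) stem 14.2 gap 0.6 | w 45.2 gf 42.2 F [-2.2 -7.9  8.5] tcp [ 0.5121 -0.1625  0.0933]
```

Request:
arm_command(
  series=[
    [[0, 0, 0], 0],
    [[0, 0, 0], 0],
    [[0, 0, 0], 0],
    [[0, 0, 0], 0],
    [[0, 0, 0], 0],
    [[0, 0, 0], 0],
    [[0, 0, 0], 0],
    [[0, 0, 0], 0],
  ],
  jaw=1.0,
)

```text
clock: 24.8
tool_pos: [0.5118, -0.1616, 0.0923]
ee_rot: [3.139, -0.131, -0.0]
force: [0.1, 0.3, -1.1]
grip_width: 0.0852
grasp_force: 0.0
```

Request:
arm_command(
  series=[
    [[0, 0, 0], 0],
    [[0, 0, 0], 0],
    [[0, 0, 0], 0],
    [[0, 0, 0], 0],
    [[0, 0, 0], 0],
    [[0, 0, 0], 0],
    [[0, 0, 0], 0],
    [[0, 0, 0], 0],
  ],
  jaw=0.49,
)

```text
clock: 25.8
tool_pos: [0.5121, -0.1625, 0.0933]
ee_rot: [3.137, -0.131, 0.002]
force: [-2.4, -8.0, 9.3]
grip_width: 0.0449
grasp_force: 42.1
```

```bash
python3 tr.py
```

```text
t 25.85 mm: plate 7.0 20.5 25.4 26.1 66.8 (plate,padrear,padfront,blkrear,blkfront) stem 13.6 gap 0.7 | w 45.0 gf 42.1 F [-4.  -7.2  8.2] tcp [ 0.5121 -0.1625  0.0933]
```

```bash
cat > st.py <<'E'
from tr import *
c=r.calibration("top");im0=cv2.imread("pics/top0raw.png")[...,::-1];im1=r.camera("top")
for im in(im0,im1):
    xs,p=prof(im,c,.115,.145,-.024,-.005,.07);g=p.mean(1);t=(g.min()+g.max())/2
    x2,p2=prof(im,c,.05,.08,-.022,-.012,.07);g2=p2.mean(1)
    print("stop far edge mm",round(cross(xs,g,t,.115,.145,True)*1000,2),"near profile",g2[::4].astype(int))
E
python3 st.py
```

```text
stop far edge mm 126.99 near profile [213 214 214 213 213 213 213 213 212 210 205 222 236 226 186 135  98  91
 114 147 169 182 187 186 186 186 185 185 186 187]
stop far edge mm 127.51 near profile [136 147 171 205 222 227 227 227 226 226 226 226 226 226 226 209 172 127
 126 159 185 201 208 209 209 209 209 209 209 210]
```

Request:
arm_command(
  series=[
    [[0, 0, 0], 0],
    [[0, 0, 0], 0],
    [[0, 0, 0], 0],
    [[0, 0, 0], 0],
    [[0, 0, 0], 0],
    [[0, 0, 0], 0],
    [[0, 0, 0], 0],
    [[0, 0, 0], 0],
  ],
  jaw=1.0,
)

```text
clock: 26.9
tool_pos: [0.5119, -0.1616, 0.0923]
ee_rot: [3.139, -0.131, 0.0]
force: [0.1, -0.4, 0.1]
grip_width: 0.0854
grasp_force: 0.0
```

Request:
arm_command(
  series=[
    [[0, 0, 0], 0],
    [[0, 0, 0], 0],
    [[0, 0, 0], 0],
    [[0, 0, 0], 0],
    [[0, 0, 0], 0],
    [[0, 0, 0], 0],
    [[0, 0, 0], 0],
    [[0, 0, 0], 0],
  ],
  jaw=0.49,
)

```text
clock: 27.9
tool_pos: [0.5121, -0.1625, 0.0933]
ee_rot: [3.137, -0.131, 0.002]
force: [-2.2, -7.4, 9.0]
grip_width: 0.0448
grasp_force: 41.8
```

```bash
python3 tr.py; python3 st.py
```

```text
t 27.95 mm: plate 10.1 20.8 25.7 26.2 66.9 (plate,padrear,padfront,blkrear,blkfront) stem 10.7 gap 0.5 | w 45.0 gf 41.8 F [-3.3 -7.8  9. ] tcp [ 0.5121 -0.1625  0.0933]
stop far edge mm 126.99 near profile [213 214 214 213 213 213 213 213 212 210 205 222 236 226 186 135  98  91
 114 147 169 182 187 186 186 186 185 185 186 187]
stop far edge mm 127.6 near profile [136 147 172 205 222 227 227 226 226 226 226 226 226 226 227 210 173 130
 127 157 183 200 208 210 209 208 208 208 209 209]
```

The block now stands against the locked stop, which has not moved, and the pad is about 3 mm in. One more stroke, and I'll keep it held.

Request:
arm_command(
  series=[
    [[0, 0, 0], 0],
    [[0, 0, 0], 0],
    [[0, 0, 0], 0],
    [[0, 0, 0], 0],
    [[0, 0, 0], 0],
    [[0, 0, 0], 0],
    [[0, 0, 0], 0],
    [[0, 0, 0], 0],
  ],
  jaw=1.0,
)

```text
clock: 29.0
tool_pos: [0.5119, -0.1616, 0.0923]
ee_rot: [3.139, -0.131, 0.0]
force: [-0.1, 0.1, 0.6]
grip_width: 0.0858
grasp_force: 0.0
```

Request:
arm_command(
  series=[
    [[0, 0, 0], 0],
    [[0, 0, 0], 0],
    [[0, 0, 0], 0],
    [[0, 0, 0], 0],
    [[0, 0, 0], 0],
    [[0, 0, 0], 0],
    [[0, 0, 0], 0],
    [[0, 0, 0], 0],
  ],
  jaw=0.49,
)

```text
clock: 30.0
tool_pos: [0.5121, -0.1625, 0.0934]
ee_rot: [3.137, -0.131, 0.002]
force: [-4.3, -7.3, 8.7]
grip_width: 0.0448
grasp_force: 41.4
```

```bash
python3 tr.py; python3 st.py | tail -2
python3 - <<'E'
from h import *
import cv2
im=r.camera("top")
cv2.imwrite("pics/t9.png",cv2.resize(im[150:250,180:380,::-1],(800,400),interpolation=cv2.INTER_CUBIC))
E
```

```text
t 30.05 mm: plate 13.0 20.8 25.9 26.2 67.0 (plate,padrear,padfront,blkrear,blkfront) stem 7.8 gap 0.3 | w 44.8 gf 41.4 F [-2.1 -6.7  8.6] tcp [ 0.5121 -0.1625  0.0933]
stop far edge mm 127.65 near profile [136 147 170 200 219 226 227 227 226 226 226 226 226 226 227 213 179 135
 126 151 178 198 207 209 209 209 209 209 209 210]
```

View pics/t9.png

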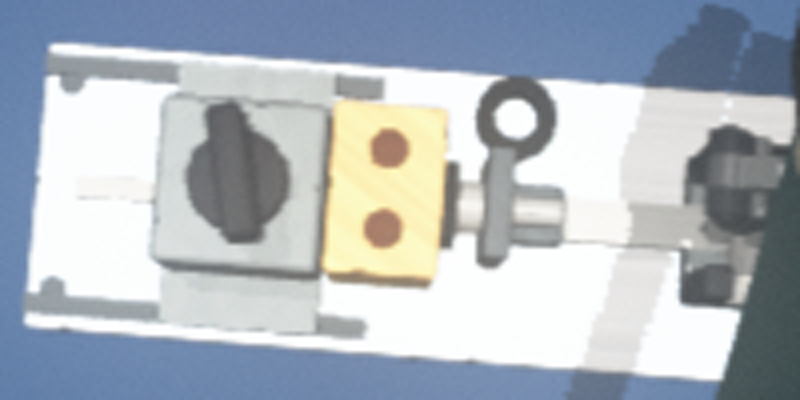

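The top view shows the knob bar across (231,172), about 1.35 rad. The block (387,190) sits flat between stop and pad, the pad is about 6 mm in, and the ring (515,117) is untouched. The trigger is held squeezed, so I'll hand in.

```bash
python3 -c "
from workcell import r
print(r.sign_off())"
```

```text
the job is handed in; nothing more can be done
None
```

I locked the stop with the knob turned fully clockwise, pumped the trigger until the pad was pressed in about 6 mm with the block against the stop, and handed in at about 30 s with the trigger held squeezed; no verdict came back.

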